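# Take the full wide tape roll off its peg

### The job

Three rolls of tape hang on the upturned pegs of the tape stand. Lift the full wide roll (the biggest: as wide as the part-used one and as large across as the narrow one) up and off its peg, and put it down gently, without dropping it, inside the shallow black crate in front of the stand. Leave the other two rolls hanging where they are.

Things in the scene. Friction and masses are not known exactly. Their poses are not given: they have to be found in the camera images.
- wide_roll_center (a point): Centre (mid-bore, mid-width) of the full wide tape roll: rigid ring, 120 mm outside, 50 bore, 50 wide, 0.45 kg, hung by its bore on a level 12 mm peg whose top is 25 mm above this point. x: roll axis along the peg, -x to its free end (80 mm off, turned up 11 mm), +x to the stand's rail (70 mm off, peg height). Pinch the flat faces at the very top; raise about 20 mm, draw 120 mm along -x.
- narrow_roll_center (a point): Centre of the narrow roll on another peg: also 120 mm outside diameter and 50 mm bore, but only 24 mm wide. Axes as for the wide roll. Leave it hanging.
- used_roll_center (a point): Centre of the part-used roll on another peg: also 50 mm wide and 50 mm bore, but only 82 mm outside diameter. Axes as for the wide roll. Leave it hanging.
- crate: Shallow open black crate fixed on the table between stand and robot, 150 x 210 mm outside (x, y), 65 mm high, walls and floor 5 mm thick, empty. Origin at the centre of its underside, on the table; x along the short side (at most 12 degrees from world x), z up. The roll fits in standing on its rim (axis along the crate's x), its centre then 65 mm above the origin.
There are look-alikes about, which are no part of the job. What is shaped like the part that bears wide_roll_center but green, orange or turquoise is not meant.

How it is judged:
On the way:
1. the wide roll is held in the gripper, lifted off its peg (contact force between wide_roll and the fingers above 0.5 N and distance of wide_roll_center from where it was at the start of the episode above 0.1 m and height (world z) of wide_roll_center above 0.11 m), for 0.1 s.
At the end, for the whole second after the job is handed in: The wide roll rests still inside the black crate (its centre within 60 mm of the crate's middle along the short side, within 90 mm along the long side, and less than 80 mm above the crate's underside), released, and the other two rolls still hang within 40 mm of where they were (x of wide_roll_center in the frame of crate between -0.06 and 0.06 m and y of wide_roll_center in the frame of crate between -0.09 and 0.09 m and z of wide_roll_center in the frame of crate below 0.08 m and linear speed of wide_roll below 0.03 m/s and distance of each of narrow_roll_center, used_roll_center from where it was at the start of the episode below 0.04 m); the robot touches nothing.
It fails at once if another roll is pushed or knocked off (moved 40 mm or more) (distance of any of narrow_roll_center, used_roll_center from where it was at the start of the episode above 0.04 m).
It fails at once if the wide roll is dropped (falls free from more than about 40 mm) (contact force between wide_roll and the fingers below 0.02 N and linear speed of wide_roll above 0.9 m/s).
It also fails if it takes over 35 s, if anything falls off the work surface, if the arm or the gripper's body presses on something with over 40 N, if the wrist force passes 120 N, or if a joint passes its speed limit or range.

### The arm

A 6-joint arm with a two-finger parallel gripper is mounted at the origin on the work surface. World frame = base frame: x ahead of the robot, y to its left, z up, the work surface at z = 0. Lengths are in m, angles in rad, forces in N, time in s.
With the tool pointing down it reaches from about 0.275 to 0.85 m from the base axis. Payload 19 kg.
Tool frame: the origin (TCP) lies at the very end of the fingers, on their centre line; the grasp point (between the pads) lies 19 mm behind it (grip_depth is the distance from the TCP to the grasp point, in m); x points along the fingers, y is the direction in which the jaws open and shut, and the axes are right-handed (so a half turn about x gives the same grasp; the last joint's range is limited). The gripper opens to 85 mm and grips with 20 to 120 N. Pads are 22 mm wide; open, the fingers measure 114 mm over their backs; the gripper's body (76 mm by 85 mm) begins 54 mm behind the grasp point. The pads swing forward as they close: fully open they stand 13 mm farther back than shut.
Start: joints at [-0.134, 0.15, 1.437, -0, 1.554, -0.134], TCP at [0.575, -0, 0.231] pointing down, gripper open.
Joint ranges: [-2.8, 2.8], [-0.68, 2.1], [0.12, 2.68], [-1.39, 4.53], [0.16, 2.79], [-2.81, 2.81]. Speed limits (rad/s): [1.89, 1.89, 2.22, 3.01, 3.01, 3.01].

### API

Orientations are given as a unit quaternion [w, x, y, z].
In Python, from bench import * gives the robot as it stands.
- The arm moves only by the tool send_rows, never from a script. Its argument "targets" is a list of rows, each a list of 5 numbers: the shift along the tool's x, y, z in units of 50 mm (1.0 is 50 mm), then the turn about the tool's x in rad, then the closure in counts, from 0 (fully open) to 255 (shut). In form: [[dx, dy, dz, roll, gripper], ...]. A call has exactly 8 rows; each row shifts and turns the pose as measured when the row begins, along the tool's axes as they then stand; what a row does not reach is not made up. A row lasts 1/10 s, in which the tool goes at most 50 mm and 8.59 degrees, less where a joint would pass 70% of its speed; a pose out of reach is approached as far as the arm can. A call is refused whole if a number of a shift passes 1 or a number of a turn 0.15, either way. A call with a gripper value outside its range is refused whole. The fingers move at their own pace and stop on an object; "squeeze" is the grip in N (left out, the last holds). Time passes only in rows, so rows that do not move let the fingers close, or fill a call up. It gives the time, the measured TCP pose, the force and the opening at its end, in the units of the state.
- read_state(): the state, without advancing time (a new reading comes with each control period).
- camera(name): name is "scene" or "side" or "wrist"; returns (picture, depth): 400x640x3 uint8, red, green, blue; 400x640 float32, m along the optical axis (not along the pixel's ray), 0 where there is no reading.
- camera_model(name): a dict with "fx", "fy", "cx", "cy" (pixels), "xyz" and "orientation" of the camera in the world; the wrist camera has in their place "mount" (4x4, takes a point from camera to tool coordinates, whose origin is the TCP and whose axes are the tool frame's). Camera axes: x right, y down, z forward; pixel columns grow to the right and rows downward; lengths in m; the calibration is good to about 2 mm. A picture is of the moment at which its call begins: read the wrist's pose just before it. camera_model takes no time and is no camera call.
- close_job(): hands the job in, once; it reports no verdict.
The state is a dict: "time_s": time; "joints": joint angles; "joint_vel": joint speeds; "joint_torque": joint torques, N m; "tcp_pos": TCP position; "ee_rot": TCP orientation; "force": force on the tool from outside, world axes, zero at the start; "torque": the same for the moment, N m; "opening": finger opening in m.
Only numpy, scipy, OpenCV 4.12 (cv2) and the standard library are available. Lean on these libraries where they do the work, as an engineer would, in place of code of your own. Each camera call takes 0.05 s, during which the arm holds its last target.

## Working session

There is one attempt and no reset: what is moved stays moved. The work goes in short steps, Python scripts to look and compute and a tool call to move; the robot and the scene stay as the last step left them, time stands still between calls to the robot, and variables do not carry over. Pictures are saved under pics/ and viewed, and the job is handed in when it is done.

Besides the shell and the picture viewer there is one more tool, called after ">>>" as name([rows], argument=value, ...), one row to a line, values as JSON. send_rows: Moves the arm, as the interface text tells. Its arguments: {"type":"object","properties":{"targets":{"type":"array","items":{"type":"array","items":{"type":"number"}}},"squeeze":{"type":"number"}},"required":["targets"]}

```bash
ls; mkdir -p pics
python3 - <<'E'
from bench import *
import cv2,numpy as np
s=read_state();print(s)
for n in("scene","side","wrist"):
    p,d=camera(n);cv2.imwrite(f"pics/{n}0.png",p[:,:,::-1]);np.save(f"{n}_d0.npy",d);np.save(f"{n}_p0.npy",p);print(n,camera_model(n))
E
```

```text
pics
{'time_s': 0.0, 'joints': array([-1.33988654e-01,  1.51011969e-01,  1.43804084e+00, -6.68562725e-06,
        1.55380751e+00, -1.34009979e-01]), 'joint_vel': array([-0.00076512, -0.00063388,  0.00082341, -0.00010024,  0.0002474 ,
        0.0001748 ]), 'joint_torque': array([ 9.08163997e-05, -7.13061190e+01, -5.70858908e+01, -1.86872212e-04,
        9.14935896e-03,  2.21375326e-04]), 'tcp_pos': array([5.74747198e-01, 1.86262660e-05, 2.30655789e-01]), 'ee_rot': array([ 0.49965028,  0.49972092,  0.50036024, -0.50026815]), 'force': array([-0.11476309, -0.32797673, -0.04117611]), 'torque': array([-0.01663135,  0.00272622,  0.02968569]), 'opening': 0.08537206824412537}
scene {'fx': 468.0047234167676, 'fy': 468.0047234167676, 'cx': 318.7530034400691, 'cy': 193.71236728086407, 'xyz': array([0.83527145, 0.4950519 , 1.29039995]), 'orientation': array([-0.06202442,  0.24774204,  0.93375466, -0.25075704])}
side {'fx': 499.459535671913, 'fy': 499.459535671913, 'cx': 324.4021709800833, 'cy': 190.79500912268074, 'xyz': array([-0.24050119, -0.8248354 ,  1.16071949]), 'orientation': array([-0.3480627 ,  0.85513542, -0.35177817,  0.15442763])}
wrist {'fx': 290.9441048359888, 'fy': 290.9441048359888, 'cx': 317.9664979668225, 'cy': 195.5473844470509, 'mount': array([[-1.99700901e-03, -3.10607778e-01,  9.50536070e-01,
        -1.41579080e-01],
       [ 9.99997278e-01, -1.76727294e-03,  1.52342967e-03,
        -2.25378539e-04],
       [ 1.20666757e-03,  9.50536525e-01,  3.10610462e-01,
        -8.07394827e-02],
       [ 0.00000000e+00,  0.00000000e+00,  0.00000000e+00,
         1.00000000e+00]])}
```

View pics/scene0.png

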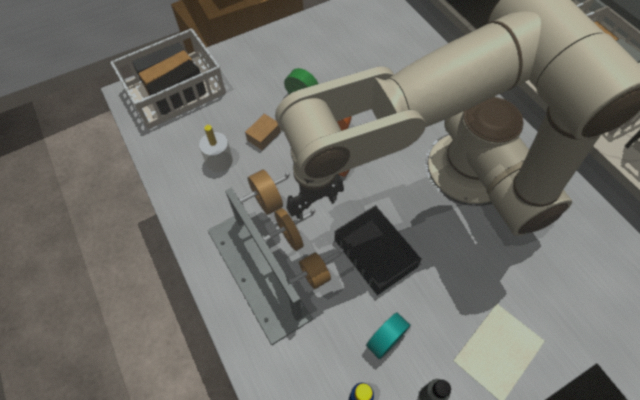

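View pics/side0.png

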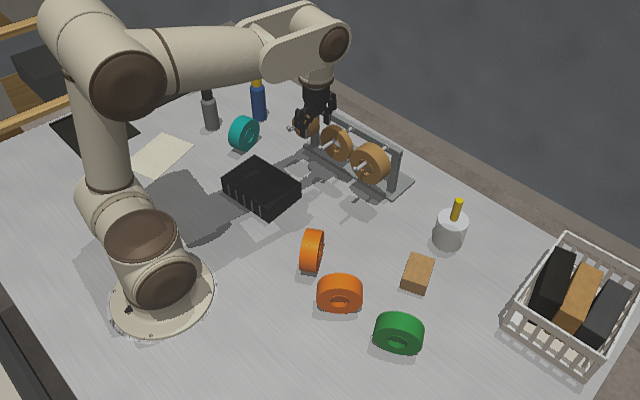

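View pics/wrist0.png

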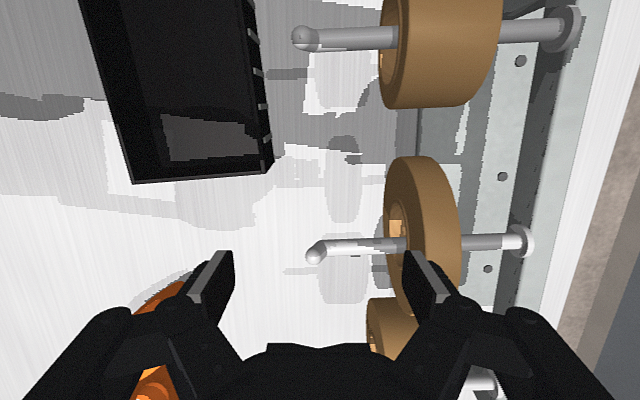

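```bash
cat > h.py <<'E'
import numpy as np,cv2
from scipy.spatial.transform import Rotation as R
from bench import *
def rot(q): return R.from_quat([q[1],q[2],q[3],q[0]]).as_matrix()
def cloud(n,d,s=None):
    m=camera_model(n)
    v,u=np.mgrid[:400,:640]
    P=np.stack([(u-m['cx'])/m['fx']*d,(v-m['cy'])/m['fy']*d,d],-1)
    if n=='wrist':
        M=np.array(m['mount']);P=P@M[:3,:3].T+M[:3,3]
        P=P@rot(s['ee_rot']).T+s['tcp_pos']
    else: P=P@rot(m['orientation']).T+m['xyz']
    P[d<=0]=np.nan
    return P
E
python3 - <<'E'
from h import *
s=read_state();print(rot(s['ee_rot']).round(3))
for n in("scene","side","wrist"):
    p=np.load(f"{n}_p0.npy");d=np.load(f"{n}_d0.npy");P=cloud(n,d,s)
    hsv=cv2.cvtColor(p,cv2.COLOR_RGB2HSV)
    m=cv2.inRange(hsv,(8,90,60),(20,200,255))&(P[...,2]>0.02).astype(np.uint8)*255
    k,l,st,c=cv2.connectedComponentsWithStats(m)
    for i in range(1,k):
        if st[i,4]>80:
            Q=P[l==i];print(n,c[i].round(),st[i,4],np.percentile(Q,2,0).round(3),np.percentile(Q,98,0).round(3),np.median(p[l==i],0))
    for (u,v) in {'scene':[(315,268),(265,190),(288,228),(347,235),(407,255),(375,290),(372,208)],'side':[(370,162),(336,142),(254,158)],'wrist':[(440,60),(420,180),(390,330),(305,38),(315,253),(340,38),(345,243),(268,172),(132,182)]}[n]:print(n,u,v,P[v,u].round(3))
E
```

```text
[[-0.001  1.     0.   ]
 [ 0.     0.    -1.   ]
 [-1.    -0.001 -0.   ]]
scene [605.  30.] 83 [-0.714 -0.214  0.126] [-0.691 -0.117  0.136] [132. 105.  69.]
scene [163.  67.] 677 [ 0.636 -0.832  0.115] [ 0.806 -0.759  0.13 ] [141. 109.  69.]
scene [262. 128.] 485 [ 0.484 -0.487  0.042] [ 0.579 -0.405  0.056] [146. 115.  77.]
scene [344. 123.] 113 [ 0.264 -0.325  0.048] [ 0.311 -0.301  0.099] [94. 62. 41.]
scene [266. 189.] 669 [ 0.629 -0.188  0.174] [ 0.675 -0.096  0.227] [131. 104.  69.]
scene [289. 227.] 379 [ 0.639 -0.061  0.142] [0.659 0.039 0.227] [86. 70. 49.]
scene [315. 270.] 587 [0.623 0.09  0.146] [0.668 0.155 0.208] [87. 70. 48.]
scene 315 268 [0.646 0.125 0.205]
scene 265 190 [ 0.656 -0.129  0.215]
scene 288 228 [0.656 0.004 0.221]
scene 347 235 [0.476 0.013 0.005]
scene 407 255 [0.359 0.158 0.011]
scene 375 290 [0.501 0.203 0.022]
scene 372 208 [ 0.382 -0.003  0.063]
side [15. 26.] 592 [0.166 1.339 0.153] [0.314 1.497 0.182] [112.  91.  58.]
side [313. 127.] 146 [0.622 0.073 0.15 ] [0.668 0.089 0.196] [87. 70. 50.]
side [358. 155.] 1897 [ 0.626 -0.213  0.115] [0.673 0.02
[... 418 characters left out ...]
.109 0.009]
side 254 158 [0.497 0.21  0.048]
wrist [438.  51.] 11377 [0.62  0.079 0.14 ] [0.667 0.135 0.206] [135. 105.  70.]
wrist [424. 212.] 6737 [ 0.635 -0.028  0.124] [0.657 0.041 0.224] [125.  97.  65.]
wrist [391. 316.] 3042 [ 0.617 -0.153  0.127] [ 0.653 -0.009  0.248] [100.  78.  52.]
wrist [146. 376.] 148 [ 0.304 -0.345  0.022] [ 0.516 -0.006  0.296] [251.  144.5  60. ]
wrist 440 60 [0.641 0.101 0.201]
wrist 420 180 [0.64  0.033 0.194]
wrist 390 330 [ 0.633 -0.096  0.183]
wrist 305 38 [0.568 0.112 0.199]
wrist 315 253 [ 0.573 -0.017  0.198]
wrist 340 38 [0.587 0.114 0.189]
wrist 345 243 [ 0.594 -0.016  0.186]
wrist 268 172 [ 0.509 -0.008 -0.001]
wrist 132 182 [ 0.371 -0.004  0.064]
```

Run:
```python
from h import *
from scipy.optimize import least_squares
s=read_state()
C={n:cloud(n,np.load(f"{n}_d0.npy"),s) for n in("scene","side","wrist")}
px={n:np.load(f"{n}_p0.npy") for n in C}
def brown(n):
    return cv2.inRange(cv2.cvtColor(px[n],cv2.COLOR_RGB2HSV),(8,90,30),(20,200,255))>0
def sel(n,ylo,yhi):
    P=C[n];return P[brown(n)&(P[...,2]>.1)&(P[...,2]<.24)&(P[...,0]>.58)&(P[...,0]<.72)&(P[...,1]>ylo)&(P[...,1]<yhi)]
for n in C:
  for nm,lo,hi in(("wide",-.23,-.08),("narrow",-.075,.06),("used",.06,.17)):
    Q=sel(n,lo,hi)
    if len(Q)<30: continue
    print(n,nm,len(Q),np.percentile(Q,[1,50,99],axis=0).round(3).tolist())
# front face of the wide roll from side: plane fit
Q=sel("side",-.23,-.085);
F=Q[Q[:,2]<.2]; 
A=np.c_[F[:,1:],np.ones(len(F))]
r=None
m=np.ones(len(F),bool)
for _ in range(8):
    co=np.linalg.lstsq(A[m],F[m,0],rcond=None)[0]; r=F[:,0]-A@co; m=abs(r)<.003
print("front plane x=a y+b z+c",co,m.sum(),len(F))
# rail/pegs: bright high points x .68..0.76
for n in C:
    P=C[n];q=(P[...,0]>.67)&(P[...,0]<.8)&(P[...,2]>.15)&(P[...,2]<.24)&(abs(P[...,1])<.3)&~brown(n)
    Q=P[q]; 
    if len(Q)>20: 
        print(n,"rail",len(Q),np.percentile(Q,[2,50,98],axis=0).round(3).tolist(),np.polyfit(Q[:,1],Q[:,0],1))
# crate: dark pts z .055-.075
for n in C:
    P=C[n];g=px[n].max(-1)<70
    q=g&(P[...,2]>.057)&(P[...,2]<.075)&(P[...,0]>.3)&(P[...,0]<.58)&(P[...,1]>-.08)&(P[...,1]<.28)
    Q=P[q][:,:2].astype(np.float32)
    k=cv2.minAreaRect(Q);print(n,"crate rim",len(Q),k, cv2.boxPoints(k).round(3).tolist())
```

```text
scene wide 672 [[0.628, -0.19, 0.166], [0.653, -0.129, 0.216], [0.675, -0.095, 0.228]]
scene narrow 384 [[0.639, -0.064, 0.141], [0.651, -0.001, 0.213], [0.66, 0.04, 0.228]]
scene used 587 [[0.622, 0.088, 0.141], [0.647, 0.128, 0.2], [0.668, 0.156, 0.209]]
side wide 1159 [[0.625, -0.214, 0.113], [0.633, -0.169, 0.189], [0.676, -0.1, 0.227]]
side narrow 701 [[0.634, -0.074, 0.111], [0.64, -0.028, 0.181], [0.66, 0.034, 0.226]]
side used 200 [[0.618, 0.072, 0.129], [0.637, 0.08, 0.174], [0.669, 0.153, 0.206]]
wrist wide 2271 [[0.625, -0.159, 0.121], [0.632, -0.098, 0.173], [0.655, -0.093, 0.199]]
wrist narrow 7423 [[0.635, -0.069, 0.119], [0.64, 0.009, 0.198], [0.657, 0.041, 0.224]]
wrist used 11384 [[0.619, 0.077, 0.139], [0.639, 0.106, 0.201], [0.668, 0.139, 0.206]]
front plane x=a y+b z+c [-0.10239026  0.02294466  0.61162641] 286 704
scene rail 1567 [[0.673, -0.194, 0.161], [0.728, -0.013, 0.189], [0.746, 0.167, 0.196]] [0.00466766 0.72168931]
side rail 854 [[0.693, -0.2, 0.155], [0.728, -0.075, 0.186], [0.746, 0.074, 0.195]] [-0.03497913  0.72490167]
wrist rail 20082 [[0.683, -0.15,
[... 273 characters left out ...]
-0.006000000052154064], [0.5189999938011169, 0.007000000216066837], [0.5019999742507935, 0.21400000154972076]]
side crate rim 437 ((0.4343671202659607, 0.10035524517297745), (0.15553875267505646, 0.21630613505840302), 5.562489032745361) [[0.34599998593330383, 0.20000000298023224], [0.367000013589859, -0.014999999664723873], [0.5220000147819519, 0.0], [0.5009999871253967, 0.2160000056028366]]
wrist crate rim 3117 ((0.43619677424430847, 0.08742343634366989), (0.14972089231014252, 0.17723511159420013), 4.631776332855225) [[0.3540000021457672, 0.17000000178813934], [0.36899998784065247, -0.007000000216066837], [0.5180000066757202, 0.004999999888241291], [0.5040000081062317, 0.18199999630451202]]
```

Run:
```python
from h import *
from scipy.optimize import least_squares
s=read_state()
rim=[]
for n in("scene","side"):
    P=cloud(n,np.load(f"{n}_d0.npy"),s);b=cv2.inRange(cv2.cvtColor(np.load(f"{n}_p0.npy"),cv2.COLOR_RGB2HSV),(8,90,30),(20,200,255))>0
    Q=P[b&(P[...,2]>.1)&(P[...,2]<.24)&(P[...,0]>.635)&(P[...,0]<.668)&(P[...,1]>-.23)&(P[...,1]<-.09)]
    f=least_squares(lambda p:np.hypot(Q[:,1]-p[0],Q[:,2]-p[1])-.06,[-.15,.167],loss='soft_l1',f_scale=.002)
    r=np.hypot(Q[:,1]-f.x[0],Q[:,2]-f.x[1])-.06
    print(n,len(Q),f.x,np.percentile(abs(r),[50,90]).round(4))
    # x extents by y slices near the top
    Q=P[b&(P[...,2]>.2)&(P[...,2]<.24)&(P[...,0]>.6)&(P[...,0]<.7)&(P[...,1]>-.2)&(P[...,1]<-.1)]
    for lo in np.arange(-.19,-.1,.02):
        q=Q[(Q[:,1]>lo)&(Q[:,1]<lo+.02)]
        if len(q)>15: print(lo.round(3),q[:,0].min().round(4),q[:,0].max().round(4))
# peg free ends, grey points at z>.18, x .55-.63
for n in("scene","side","wrist"):
    P=cloud(n,np.load(f"{n}_d0.npy"),s);p=np.load(f"{n}_p0.npy")
    sat=p.max(-1).astype(int)-p.min(-1)
    q=(sat<30)&(p.max(-1)>80)&(P[...,2]>.175)&(P[...,2]<.22)&(P[...,0]>.55)&(P[...,0]<.625)
    for y in(-.15,-.015,.115):
        Q=P[q&(abs(P[...,1]-y)<.04)]
        if len(Q)>8: print(n,y,len(Q),Q.min(0).round(3),Q.max(0).round(3),np.median(Q,0).round(3),np.polyfit(Q[:,0],Q[:,1],1).round(3))
```

```text
scene 459 [-0.15509057  0.16465601] [0.0013 0.0035]
-0.19 0.6307 0.6762
-0.17 0.6271 0.676
-0.15 0.6272 0.6748
-0.13 0.6274 0.6744
-0.11 0.6282 0.672
side 418 [-0.15418694  0.16534341] [0.0017 0.0338]
-0.19 0.627 0.6773
-0.17 0.6258 0.6779
-0.15 0.6228 0.6757
-0.13 0.6235 0.673
scene -0.15 75 [ 0.571 -0.162  0.182] [ 0.619 -0.149  0.202] [ 0.593 -0.154  0.19 ] [ 0.05  -0.185]
scene -0.015 86 [ 0.567 -0.028  0.181] [ 0.625 -0.014  0.205] [ 0.59  -0.019  0.19 ] [ 0.067 -0.059]
scene 0.115 113 [0.564 0.076 0.178] [0.625 0.153 0.208] [0.596 0.115 0.19 ] [0.062 0.078]
side -0.15 62 [ 0.574 -0.166  0.18 ] [ 0.624 -0.152  0.202] [ 0.597 -0.16   0.19 ] [ 0.056 -0.193]
side -0.015 63 [ 0.568 -0.032  0.18 ] [ 0.623 -0.014  0.202] [ 0.593 -0.025  0.188] [ 0.036 -0.045]
side 0.115 36 [0.559 0.104 0.175] [0.623 0.154 0.202] [0.576 0.11  0.19 ] [ 0.562 -0.212]
wrist -0.015 1408 [ 0.566 -0.026  0.18 ] [ 0.625 -0.012  0.201] [ 0.595 -0.017  0.188] [ 0.033 -0.038]
wrist 0.115 2450 [0.56  0.108 0.181] [0.621 0.122 0.201] [0.59  0.114 0.189] [0.048 0.086]
```

>>> send_rows([
  [-0.5,0,0,-0.04,0],
  [-0.5,0,0,0,0],
  [0,0.3,0.6,0,0],
  [0,0.3,0.6,0,0],
  [0,0.3,0.6,0,0],
  [0,0.3,0.6,0,0],
  [0,0.3,0.6,0,0],
  [0,0,0,0,0],
], squeeze=60)

```text
time_s: 0.95
tcp_pos: [0.6581, -0.1513, 0.2805]
ee_rot: [0.51, 0.488, 0.512, -0.49]
force: [-0.4, -0.4, -1.3]
opening: 0.0854
```

```bash
cat > st.py <<'E'
from h import *
s=read_state();T=rot(s['ee_rot']);print(s['time_s'],s['tcp_pos'].round(4),'yaw',np.arctan2(T[1,1],T[0,1]).round(4),'xaxis',T[:,0].round(3),'F',s['force'].round(1),s['opening'])
E
python3 st.py
```

```text
0.95 [ 0.6581 -0.1513  0.2805] yaw 0.0443 xaxis [-0.004  0.001 -1.   ] F [-0.4 -0.4 -1.3] 0.08539104062813571
```

>>> send_rows([
  [0,-0.14,0.08,0,0],
  [0,0,0,0,0],
  [0,0,0,0,0],
  [0,0,0,0,0],
  [0,0,0,0,0],
  [0,0,0,0,0],
  [0,0,0,0,0],
  [0,0,0,0,0],
])

```text
time_s: 1.75
tcp_pos: [0.6498, -0.1533, 0.281]
ee_rot: [0.51, 0.488, 0.513, -0.489]
force: [0.1, 0.1, -0.7]
opening: 0.0853
```

```bash
python3 st.py
python3 - <<'E'
from h import *
s=read_state();p,d=camera("wrist");cv2.imwrite("pics/w1.png",p[:,:,::-1])
P=cloud("wrist",d,s);b=cv2.inRange(cv2.cvtColor(p,cv2.COLOR_RGB2HSV),(8,90,30),(20,200,255))>0
Q=P[b&(P[...,2]>.19)&(P[...,2]<.24)&(P[...,0]>.6)&(P[...,0]<.7)&(P[...,1]<-.1)]
for lo in np.arange(-.19,-.1,.02):
    q=Q[(Q[:,1]>lo)&(Q[:,1]<lo+.02)]
    if len(q)>15: print(lo.round(3),np.percentile(q,[1,99],axis=0).round(4).tolist())
E
```

```text
1.75 [ 0.6498 -0.1533  0.281 ] yaw 0.0465 xaxis [-0.004  0.001 -1.   ] F [ 0.1  0.1 -0.7] 0.08526166667909621
-0.19 [[0.6299, -0.1896, 0.2112], [0.6757, -0.1702, 0.2217]]
-0.17 [[0.6292, -0.1697, 0.2207], [0.675, -0.1502, 0.225]]
-0.15 [[0.6281, -0.1498, 0.2184], [0.6744, -0.1302, 0.2244]]
-0.13 [[0.6276, -0.1298, 0.2047], [0.6733, -0.1102, 0.2196]]
-0.11 [[0.6272, -0.1099, 0.191], [0.6728, -0.1001, 0.2058]]
```

View pics/w1.png

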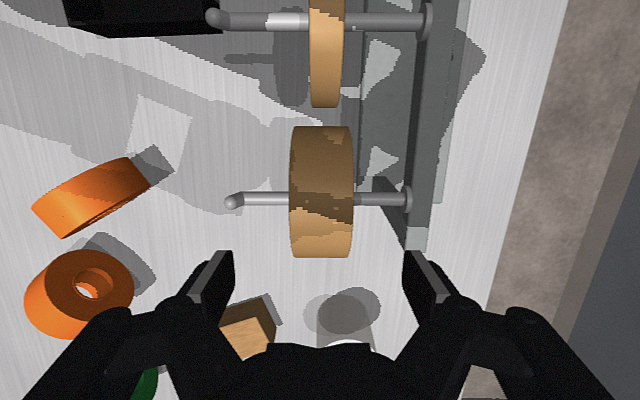

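The wrist view shows the wide roll at about (322,192) with its peg running level. It sits midway between the fingers at (220,260) and (415,260), and the rail at (412,130) clears them. Next I go down.

>>> send_rows([
  [0.4,0.04,0.04,0,0],
  [0.4,0,0,0,0],
  [0.4,0,0,0,0],
  [0.25,0,0,0,0],
  [0,0,0,0,0],
  [0,0,0,0,0],
  [0,0,0,0,0],
  [0,0,0,0,0],
])

```text
time_s: 2.6
tcp_pos: [0.6527, -0.1555, 0.2091]
ee_rot: [0.511, 0.488, 0.512, -0.488]
force: [-0.0, -0.5, -0.2]
opening: 0.0853
```

```bash
python3 st.py
```

```text
2.6 [ 0.6527 -0.1555  0.2091] yaw 0.0465 xaxis [-0. -0. -1.] F [-0.  -0.5 -0.2] 0.0852708811624051
```

Down another 10 mm, then close.

>>> send_rows([
  [0.22,-0.02,0,0,0],
  [0,0,0,0,0],
  [0,0,0,0,100],
  [0,0,0,0,180],
  [0,0,0,0,255],
  [0,0,0,0,255],
  [0,0,0,0,255],
  [0,0,0,0,255],
], squeeze=60)

```text
time_s: 3.4
tcp_pos: [0.652, -0.1556, 0.1987]
ee_rot: [0.512, 0.489, 0.511, -0.488]
force: [-0.9, 0.4, -0.4]
opening: 0.047
```

```bash
python3 st.py
```

```text
3.4 [ 0.652  -0.1556  0.1987] yaw 0.0465 xaxis [ 0.002 -0.001 -1.   ] F [-0.9  0.4 -0.4] 0.047001110408712285
```

>>> send_rows([
  [-0.1,0,0,0,255],
  [-0.1,0,0,0,255],
  [-0.1,0,0,0,255],
  [-0.1,0,0,0,255],
  [0,0,0,0,255],
  [0,0,0,0,255],
  [0,0,0,0,255],
  [0,0,0,0,255],
], squeeze=80)

```text
time_s: 4.2
tcp_pos: [0.6516, -0.1554, 0.2192]
ee_rot: [0.511, 0.488, 0.512, -0.488]
force: [0.2, 0.1, -5.4]
opening: 0.0469
```

```bash
python3 st.py
python3 - <<'E'
from h import *
for n in("side","wrist"):
    p,d=camera(n);cv2.imwrite(f"pics/{n}2.png",p[:,:,::-1] if n=='wrist' else cv2.resize(p[60:220,250:450,::-1],None,fx=3,fy=3))
E
```

```text
4.2 [ 0.6516 -0.1554  0.2192] yaw 0.0466 xaxis [-0.  0. -1.] F [ 0.2  0.1 -5.4] 0.046912823604973314
```

View pics/side2.png

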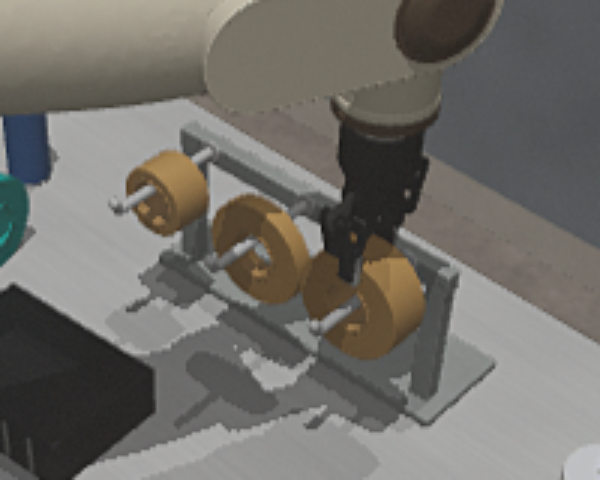

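View pics/wrist2.png

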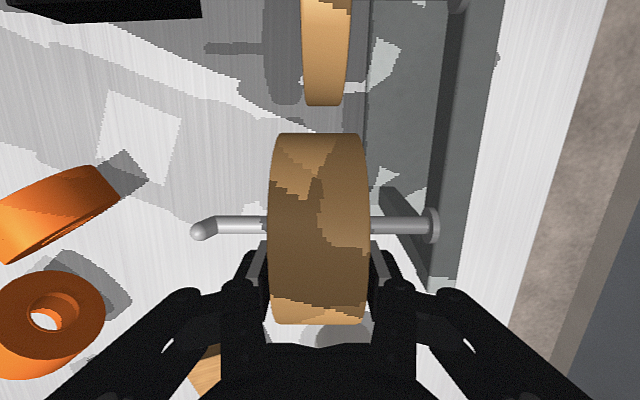

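The roll is lifted about 20 mm and hangs square. In the side crop it is at (365,300), with the other two still on their pegs. Its weight shows in the force reading (5.4 N). Now I draw it along -x.

>>> send_rows([
  [0,-0.3,0,0,255],
  [0,-0.4,0,0,255],
  [0,-0.4,0,0,255],
  [0,-0.4,0,0,255],
  [0,-0.4,0,0,255],
  [0,-0.4,0,0,255],
  [0,-0.3,0,0,255],
  [0,0,0,0,255],
])

```text
time_s: 5.1
tcp_pos: [0.5166, -0.1612, 0.2178]
ee_rot: [0.511, 0.488, 0.512, -0.488]
force: [1.2, 0.3, -5.8]
opening: 0.0466
```

```bash
python3 st.py
```

```text
5.1 [ 0.5166 -0.1612  0.2178] yaw 0.0471 xaxis [-0.001  0.    -1.   ] F [ 1.2  0.3 -5.8] 0.04663383871354009
```

>>> send_rows([
  [-0.2,-0.4,0,0,255],
  [-0.1,-0.4,-0.3,0,255],
  [0,-0.3,-0.6,-0.02,255],
  [0,-0.3,-0.7,-0.02,255],
  [0,-0.2,-0.7,0,255],
  [0,0,-0.7,0,255],
  [0,0,-0.6,0,255],
  [0,0,-0.3,0,255],
])

```text
time_s: 5.9
tcp_pos: [0.4207, 0.0333, 0.2343]
ee_rot: [0.521, 0.479, 0.52, -0.478]
force: [0.1, -0.7, -4.7]
opening: 0.0468
```

>>> send_rows([
  [0,0,-0.4,0,255],
  [0,0,-0.4,0,255],
  [0,0,0,0,255],
  [0,0,0,0,255],
  [0,0,0,0,255],
  [0,0,0,0,255],
  [0,0,0,0,255],
  [0,0,0,0,255],
])

```text
time_s: 6.7
tcp_pos: [0.4186, 0.076, 0.2353]
ee_rot: [0.522, 0.479, 0.52, -0.477]
force: [-0.3, -0.9, -5.8]
opening: 0.0466
```

```bash
python3 st.py
python3 - <<'E'
from h import *
s=read_state()
for n in("side","wrist"):
    p,d=camera(n);cv2.imwrite(f"pics/{n}3.png",p[:,:,::-1] if n=='wrist' else cv2.resize(p[60:260,180:430,::-1],None,fx=3,fy=3))
    P=cloud(n,d,s);b=cv2.inRange(cv2.cvtColor(p,cv2.COLOR_RGB2HSV),(8,90,30),(20,200,255))>0
    Q=P[b&(P[...,2]>.08)&(P[...,0]<.53)&(P[...,0]>.36)&(P[...,1]>-.02)&(P[...,1]<.22)]
    print(n,len(Q),np.percentile(Q,[1,99],axis=0).round(3).tolist())
E
```

```text
6.7 [0.4186 0.076  0.2353] yaw 0.0858 xaxis [ 0.005  0.    -1.   ] F [-0.3 -0.9 -5.8] 0.04660164131656747
side 1062 [[0.391, 0.015, 0.148], [0.445, 0.127, 0.263]]
wrist 18690 [[0.392, 0.042, 0.207], [0.441, 0.138, 0.261]]
```

View pics/side3.png

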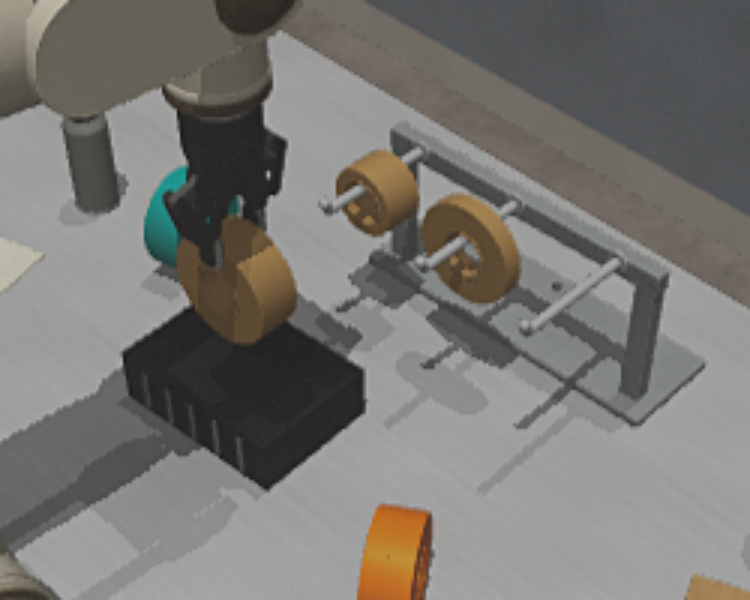

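View pics/wrist3.png

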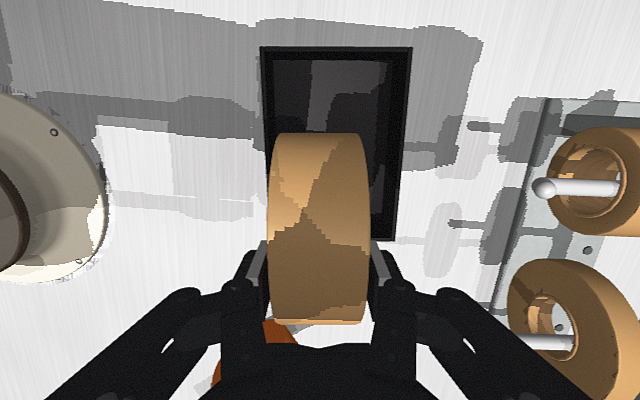

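The side view shows the roll held over the crate at (240,280), with the other two rolls still hanging. I'll centre it and lower.

>>> send_rows([
  [0,0.2,-0.25,0,255],
  [0,0.17,-0.24,0,255],
  [0,0,0,0,255],
  [0.4,0,0,0,255],
  [0.5,0,0,0,255],
  [0.5,0,0,0,255],
  [0.3,0,0,0,255],
  [0,0,0,0,255],
])

```text
time_s: 7.6
tcp_pos: [0.4362, 0.1033, 0.1479]
ee_rot: [0.523, 0.479, 0.52, -0.476]
force: [0.2, 0.2, -4.6]
opening: 0.0465
```

```bash
python3 st.py
```

```text
7.6 [0.4362 0.1033 0.1479] yaw 0.0872 xaxis [ 0.006 -0.    -1.   ] F [ 0.2  0.2 -4.6] 0.04647939977758529
```

>>> send_rows([
  [0.2,0,0,0,255],
  [0.2,0,0,0,255],
  [0.2,0,0,0,255],
  [0.15,0,0,0,255],
  [0.1,0,0,0,255],
  [0.05,0,0,0,255],
  [0,0,0,0,255],
  [0,0,0,0,255],
])

```text
time_s: 8.4
tcp_pos: [0.4376, 0.1032, 0.1015]
ee_rot: [0.524, 0.48, 0.519, -0.476]
force: [0.9, -0.3, -5.3]
opening: 0.0465
```

```bash
python3 st.py
```

```text
8.4 [0.4376 0.1032 0.1015] yaw 0.0875 xaxis [ 0.008 -0.    -1.   ] F [ 0.9 -0.3 -5.3] 0.04647287778403364
```

Lower in small steps until contact.

>>> send_rows([
  [0.05,0,0,0,255],
  [0.03,0,0,0,255],
  [0,0,0,0,255],
  [0,0,0,0,255],
  [0,0,0,0,255],
  [0,0,0,0,255],
  [0,0,0,0,255],
  [0,0,0,0,255],
])

```text
time_s: 9.2
tcp_pos: [0.4381, 0.1033, 0.0981]
ee_rot: [0.524, 0.48, 0.519, -0.475]
force: [-0.0, -1.4, -5.7]
opening: 0.0465
```

```bash
python3 st.py
```

```text
9.2 [0.4381 0.1033 0.0981] yaw 0.0876 xaxis [ 0.01 -0.   -1.  ] F [-0.  -1.4 -5.7] 0.04652812472008475
```

>>> send_rows([
  [0.03,0,0,0,255],
  [0.03,0,0,0,255],
  [0,0,0,0,255],
  [0,0,0,0,255],
  [0,0,0,0,255],
  [0,0,0,0,255],
  [0,0,0,0,255],
  [0,0,0,0,255],
])

```text
time_s: 10.0
tcp_pos: [0.4388, 0.1033, 0.098]
ee_rot: [0.525, 0.48, 0.518, -0.475]
force: [-0.6, 0.2, -1.7]
opening: 0.0469
```

```bash
python3 st.py
```

```text
10.0 [0.4388 0.1033 0.098 ] yaw 0.0877 xaxis [ 0.012 -0.    -1.   ] F [-0.6  0.2 -1.7] 0.046880098766718156
```

The load is going onto the crate floor, so it has made contact. Releasing now.

>>> send_rows([
  [0,0,0,0,130],
  [0,0,0,0,100],
  [0,0,0,0,60],
  [0,0,0,0,0],
  [0,0,0,0,0],
  [0,0,0,0,0],
  [0,0,0,0,0],
  [0,0,0,0,0],
])

```text
time_s: 10.8
tcp_pos: [0.4396, 0.1034, 0.0989]
ee_rot: [0.525, 0.481, 0.518, -0.474]
force: [0.7, 0.1, -0.1]
opening: 0.0854
```

```bash
python3 st.py
```

```text
10.8 [0.4396 0.1034 0.0989] yaw 0.0877 xaxis [ 0.014 -0.    -1.   ] F [ 0.7  0.1 -0.1] 0.08539315258494928
```

>>> send_rows([
  [-0.2,0,0,0,0],
  [-0.3,0,0,0,0],
  [-0.5,0,0,0,0],
  [-0.5,0,0,0,0],
  [-0.5,0,0,0,0],
  [-0.4,0,0,0,0],
  [0,0,0,0,0],
  [0,0,0,0,0],
])

```text
time_s: 11.6
tcp_pos: [0.4373, 0.1033, 0.2282]
ee_rot: [0.525, 0.481, 0.517, -0.474]
force: [0.5, 1.3, -0.5]
opening: 0.0852
```

```bash
python3 st.py
python3 - <<'E'
from h import *
s=read_state()
for n in("side","wrist"):
    p,d=camera(n);cv2.imwrite(f"pics/{n}4.png",p[:,:,::-1] if n=='wrist' else cv2.resize(p[60:260,180:430,::-1],None,fx=3,fy=3))
    P=cloud(n,d,s);b=cv2.inRange(cv2.cvtColor(p,cv2.COLOR_RGB2HSV),(8,90,30),(20,200,255))>0
    Q=P[b&(P[...,2]>.02)&(P[...,2]<.2)&(P[...,0]<.53)&(P[...,0]>.36)&(P[...,1]>-.02)&(P[...,1]<.22)]
    print(n,len(Q),np.percentile(Q,[1,99],axis=0).round(3).tolist())
    for nm,lo,hi in(("narrow",-.075,.06),("used",.06,.17)):
        Q=P[b&(P[...,2]>.1)&(P[...,2]<.24)&(P[...,0]>.58)&(P[...,0]<.72)&(P[...,1]>lo)&(P[...,1]<hi)]
        if len(Q)>30: print(n,nm,np.percentile(Q,[1,99],axis=0).round(3).tolist())
E
```

```text
11.6 [0.4373 0.1033 0.2282] yaw 0.0877 xaxis [ 0.015 -0.    -1.   ] F [ 0.5  1.3 -0.5] 0.08522374681655909
side 968 [[0.411, 0.043, 0.023], [0.467, 0.155, 0.126]]
side narrow [[0.634, -0.074, 0.111], [0.66, 0.033, 0.226]]
side used [[0.619, 0.073, 0.13], [0.668, 0.148, 0.208]]
wrist 5766 [[0.413, 0.059, 0.073], [0.463, 0.165, 0.124]]
wrist narrow [[0.634, -0.011, 0.112], [0.656, 0.042, 0.218]]
wrist used [[0.618, 0.08, 0.131], [0.662, 0.157, 0.206]]
```

View pics/side4.png

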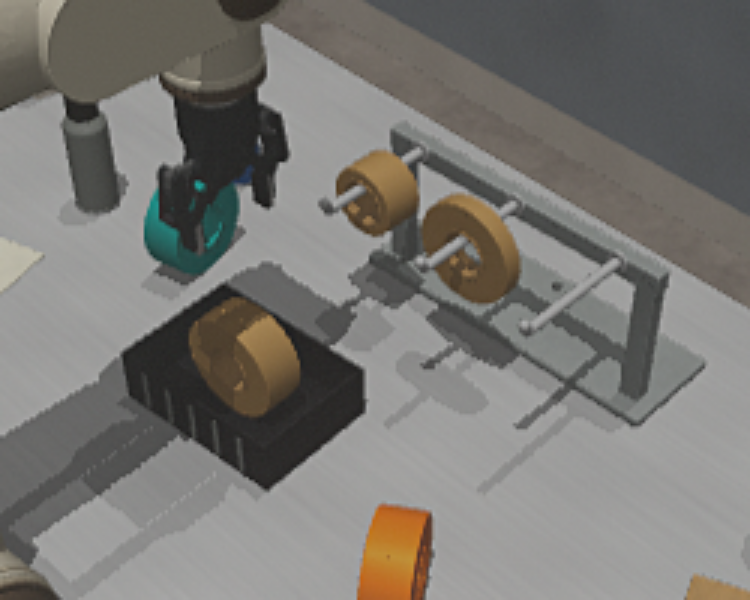

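View pics/wrist4.png

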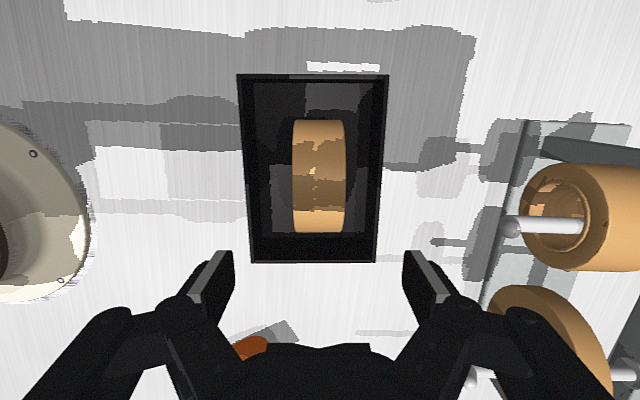

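The roll stands upright in the crate: (245,357) in the side crop, (319,176) in the wrist view. The gripper is clear and the other two rolls haven't moved. I'll check that it stays still, then hand in.

>>> send_rows([
  [0,0,0,0,0],
  [0,0,0,0,0],
  [0,0,0,0,0],
  [0,0,0,0,0],
  [0,0,0,0,0],
  [0,0,0,0,0],
  [0,0,0,0,0],
  [0,0,0,0,0],
])

```text
time_s: 12.5
tcp_pos: [0.4364, 0.1033, 0.2254]
ee_rot: [0.524, 0.48, 0.519, -0.475]
force: [-0.6, 0.3, 0.1]
opening: 0.0854
```

Run:
```python
from h import *
s=read_state()
p,d=camera("side");P=cloud("side",d,s);b=cv2.inRange(cv2.cvtColor(p,cv2.COLOR_RGB2HSV),(8,90,30),(20,200,255))>0
Q=P[b&(P[...,2]>.02)&(P[...,2]<.2)&(P[...,0]<.53)&(P[...,0]>.36)&(P[...,1]>-.02)&(P[...,1]<.22)]
lo,hi=np.percentile(Q,[1,99],axis=0);print(lo,hi)
if abs(lo[1]-.043)<.004 and abs(hi[1]-.155)<.004: print(close_job(),"closed")
```

```text
[0.41120339 0.04319546 0.02301457] [0.46559817 0.15467423 0.12634587]
the job is handed in; nothing more can be done
None closed
```

I lifted the full wide roll off its peg, set it down inside the black crate until it touched the floor, released it and backed the gripper clear. I handed the job in at about 12.6 s of the 35 s allowed.

- **Roll in the crate:** it stands upright near the crate's middle, at about (0.438, 0.10), against a measured crate centre of (0.435, 0.102). Its top is at 0.126 m, which puts its centre about 65 mm up. Two looks about 0.8 s apart showed no movement.
- **Other two rolls:** both still hang where they were, to within a few mm.
- **Disagreements:** the gripper read 47 mm on the 50 mm roll. The tool also tilted by up to about 0.015 rad during the lowering and release. Neither caused a problem. No check failed.

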